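# Take the stack of supplies apart and put each piece in its place

## Robot

A 6-joint arm with a two-finger parallel gripper is mounted at the origin on a cart in front of the work surface, level with it; the furniture and walls round the work are solid. World frame = base frame: x ahead of the robot, y to its left, z up, the work surface at z = 0. Lengths are in m, angles in rad, forces in N, time in s.
With the tool pointing down it reaches from about 0.35 to 0.775 m from the base axis. Payload 7.3 kg.
Tool frame: the origin (TCP) lies midway between the tips of the shut fingers; the grasp point (between the pads) lies bot.tcp_to_grasp behind it (bot.tcp_to_grasp is the distance from the TCP to the grasp point, in m); z points along the fingers, y is the line along which they close (so a half turn about z gives the same grasp; the last joint's range is limited). The gripper opens to 92 mm and grips with 3 to 60 N. Pads are 19 mm wide; open, the fingers measure 130 mm over their backs; the gripper's body (75 mm by 190 mm) begins 47 mm behind the grasp point.
Start: joints at [0.96, 0.342, 1.524, -0, 1.275, -0.146], TCP at [0.235, 0.469, 0.227] pointing down, gripper open.
Joint ranges: [-2.53, 2.53], [-0.77, 2.02], [0.04, 2.7], [-1, 4.14], [0.28, 2.66], [-3.11, 3.11]. Speed limits (rad/s): [2.57, 2.57, 3.14, 3.14, 3.14, 3.14].

## Interface

Orientations are given as a rotation vector (axis times angle).
In Python, from plant import bot, eyes, workorder gives the robot as it stands.
- The arm moves only by the shell command python3 -m creep 'ROWS' [FORCE]. ROWS is JSON, a list of rows, each an object of numbers: "fingers": the opening, from 0 (shut) to 1 (fully open); "tx", "ty", "tz": the shift along the tool's x, y, z in m; "rx", "ry", "rz": the turn, a rotation vector about the tool's x, y, z in rad. A call has 1 to 10 rows; each row is the pose to reach, as a shift and turn from the pose commanded when the call began, along the tool's axes at that moment; what a row does not reach only later rows make up. A row lasts 1/10 s, in which the tool goes at most 50 mm and 8.59 degrees, less where a joint would pass 70% of its speed; a pose out of reach is approached as far as the arm can. A call with a gripper value outside its range is refused whole. The fingers move at their own pace and stop on an object; FORCE is the grip in N (left out, the last holds). Time passes only in rows, so rows that repeat a pose let the fingers close. It gives the time, the measured TCP pose, the force, the opening and the grip force at its end, in the units of the state.
- bot.get_obs(): the state, without advancing time (a new reading comes with each control period).
- eyes.snapshot(name): name is "scene" or "top" or "wrist"; returns a dict with "pixels" (480x640x3 uint8, red, green, blue), "fx", "fy", "cx", "cy" (pixels), "R" (3x3) and "t" (3): a world point X has camera coordinates R X + t; the wrist camera has in their place "mount" (4x4, takes a point from camera to tool coordinates, whose origin is the TCP and whose axes are the flange's). Camera axes: x right, y down, z forward; pixel columns grow to the right and rows downward; lengths in m; the calibration is good to about 2 mm. A picture is of the moment at which its call begins: read the wrist's pose just before it. There is no depth.
- workorder.close_job(): hands the job in; it is judged then, once.
The state is a dict: "t": time; "qpos": joint angles; "dq": joint speeds; "tau": joint torques, N m; "tcp_pos": TCP position; "ee_rot": TCP orientation; "force": force on the tool from outside, world axes, zero at the start; "moment": the same for the moment, N m; "finger_gap": finger opening in m; "grasp_force": force on a finger pad.
Only numpy, scipy, OpenCV 4.12 (cv2) and the standard library are available. Lean on these libraries where they do the work, as an engineer would, in place of code of your own. Each camera call takes 0.05 s, during which the arm holds its last target. There are 200 camera calls.

## Task

Take the stack on the worktop apart from the top, one piece at a time, each to its own place: first lay the tube in the fixed metal tube rest, then stand the small bottle upright in the narrower of the two round dishes, then set the empty cradle flat inside the lip of the nearly square plate, and last lay the long carton flat inside the long tray. Keep the bottle upright all the while, and put each piece down and let go of it before you take the next.

Things in the scene. Friction and masses are not known exactly. Their poses are not given: they have to be found in the camera images.
- carton: the long printed foil-roll carton at the bottom of the stack, a closed rigid box, 60 mm (its x) by 155 mm (its y) by 52 mm high, about 0.12 kg. Origin: centre of its underside; z up. The cradle stands on its -y half (about y = -40 mm), the bottle near its +y end (about y = +55 mm).
- cradle: grey loose tube cradle on the carton, 0.12 kg, 46 (x) x 50 (y) x 28 mm: 8 mm foot plate and two V-notched saddles, 46 mm wide, 8 mm thick, at y = +-21 mm (34 mm gap). Once empty it can be gripped along y over the saddles' outer faces (50 mm apart). Holds the tube along its y, axis 31 mm above its underside. Origin: centre of its underside, z up. Any yaw is right in its place.
- tube: capped 50 ml tube lying in the cradle, 114 mm long along its y, 0.03 kg. Body 29 mm diameter, y = -42 to +57 mm (pointed end +y); blue cap 35 mm diameter, y = -57 to -42. Origin under its middle, level with the cap's lowest point; its axis is 17.5 mm above it; z up. The cap and a 3 mm foot under the body (y = +22 to +32) must stay outside the saddles.
- tube_mid (a point): the point on the tube's axis that belongs midway between the two saddles, 10 mm from the tube's middle towards the cap (tube y = -10 mm, z = 17.5 mm); the place to grip it, across its 29 mm body, in the gap between the saddles.
- bottle: the small brown bottle standing on the carton, 35 mm diameter, 70 mm high with its black cap (body to 60 mm, cap 26 mm across), about 0.06 kg. Origin: centre of its underside; z up.
- tube_rest: dark steel tube rest fixed on the worktop, place of the tube: 8 mm foot plate 60 (x) x 70 (y) mm, two V-notched saddles, 46 mm wide, 8 mm thick, 28 mm high, at y = +-21 mm (34 mm gap). A tube lies along its y, cap to either side, its axis 31 mm up, over the origin (x = y = 0). Origin: centre of its underside, z up.
- rest_seat (a point): the point midway between the saddles of the tube rest, on the axis of a tube that lies in it, 31 mm above the worktop.
- dish_narrow: the narrower of two fixed round grey plastic dishes, place of the bottle: 60 mm across outside, bore 49 mm at the floor to 52 mm at the rim, rim 14 mm high, inner floor 4 mm above the worktop. Origin: centre of its underside; z up. The wider dish, 81 mm across outside, is not used.
- frame: the fixed, nearly square grey plastic plate with a low lip, place of the cradle: 76 mm (x) by 80 mm (y) outside, 68 by 72 mm inside the lip, lip top 5 mm and floor 2 mm above the worktop. Origin: centre of its underside; z up.
- tray: the fixed long grey plastic tray, place of the carton: 92 mm (x) by 188 mm (y) outside, 84 by 180 mm inside, rim top 8 mm and floor 3 mm above the worktop. Origin: centre of its underside; z up.
Things that resemble listed ones, but are neither listed nor needed, are in the scene too. What is shaped like the bottle but green is not meant.

How it is judged:
On the way, in this order (a step that is already met when the one before it is completed fails the run):
1. the tube lies in the tube rest, released (distance between tube_mid and rest_seat below 0.012 m and angle between the y axis of tube and the y axis of tube_rest, either way round below 0.12 rad and contact force between the fingers and tube below 0.1 N and linear speed of tube below 0.02 m/s), for 0.2 s.
2. the bottle stands in the narrower dish, released (horizontal distance between bottle and dish_narrow below 0.011 m and z of bottle in the frame of dish_narrow below 0.008 m and angle between bottle's own z axis and vertical below 0.12 rad and contact force between the fingers and bottle below 0.1 N and linear speed of bottle below 0.02 m/s), for 0.2 s.
3. the empty cradle stands flat inside the lip of the square plate, released (horizontal distance between cradle and frame below 0.016 m and z of cradle in the frame of frame below 0.0045 m and angle between cradle's own z axis and vertical below 0.08 rad and contact force between the fingers and cradle below 0.1 N and linear speed of cradle below 0.02 m/s), for 0.2 s.
4. the carton lies flat inside the long tray, released (horizontal distance between carton and tray below 0.02 m and z of carton in the frame of tray below 0.0065 m and angle between carton's own z axis and vertical below 0.08 rad and angle between the y axis of carton and the y axis of tray, either way round below 0.2 rad and contact force between the fingers and carton below 0.1 N and linear speed of carton below 0.02 m/s), for 0.2 s.
At the end, for the whole second after the job is handed in: Tube in both saddles of the rest (tube_mid within 12 mm of rest_seat, 0.12 rad), bottle upright on the narrow dish's floor (11 mm), cradle flat on the square plate's floor (16 mm, any yaw), carton flat on the long tray's floor (20 mm, 0.2 rad); all released and at rest (all of step 1 and all of step 2 and all of step 3 and all of step 4); the robot touches nothing.
It fails at once if the bottle is tipped over (angle between bottle's own z axis and vertical above 0.6 rad).
It also fails if it takes over 112 s, if anything falls off the work surface, if the arm or the gripper's body presses on something with over 40 N, if the wrist force passes 120 N, or if a joint passes its speed limit or range.

## Working session

There is one attempt and no reset: what is moved stays moved. The work goes in short steps, Python scripts to look and compute and a shell command to move; the robot and the scene stay as the last step left them, time stands still between calls to the robot, and variables do not carry over. Pictures are saved under pics/ and viewed, at most 16 in all, crops included, and the job is handed in when it is done.

```bash
ls; mkdir -p pics
python3 - <<'E'
from plant import bot, eyes, workorder
import cv2, numpy as np
print(bot.get_obs(), bot.tcp_to_grasp)
for n in("scene","top","wrist"):
    s=eyes.snapshot(n); cv2.imwrite(f"pics/{n}0.png",s["pixels"][:,:,::-1])
    np.save(f"pics/{n}0.npy",{k:v for k,v in s.items() if k!="pixels"},allow_pickle=True)
    print(n,{k:np.round(v,4).tolist() for k,v in s.items() if k!="pixels"})
E
```

```text
pics
{'t': 0.0, 'qpos': array([ 9.60009358e-01,  3.42712907e-01,  1.52502329e+00, -1.52702309e-06,
        1.27541731e+00, -1.46001343e-01]), 'dq': array([-3.73136653e-04, -1.13574635e-03, -1.39428982e-03, -1.54145563e-04,
        6.72085702e-05, -1.37424125e-03]), 'tau': array([ 5.19880396e-04, -4.31249607e+01, -2.44216543e+01,  7.18782982e-02,
        5.59766893e-02, -1.18896996e-04]), 'tcp_pos': array([0.2350611 , 0.46897139, 0.22604788]), 'ee_rot': array([-7.23396383e-01, -3.05658023e+00,  2.27876981e-03]), 'force': array([ 0.71474536,  0.69877537, -0.08813819]), 'moment': array([-0.01657945, -0.04129964,  0.04213157]), 'grasp_force': 0.0, 'finger_gap': 0.09160342207187132} 0.0188
scene {'fx': 490.2312, 'fy': 490.2312, 'cx': 321.0529, 'cy': 235.7773, 'R': [[0.8517, -0.5238, 0.018], [-0.2197, -0.3881, -0.895], [0.4758, 0.7583, -0.4457]], 't': [-0.3889, 0.1675, 0.76]}
top {'fx': 436.3436, 'fy': 436.3436, 'cx': 314.0176, 'cy': 245.4339, 'R': [[-0.0065, -1.0, 0.0003], [-0.9809, 0.0063, -0.1944], [0.1944, -0.0016, -0.9809]], 't': [-0.0068, 0.4395, 1.0375]}
wrist {'fx': 355.1468, 'fy': 355.1468, 'cx': 325.2811, 'cy': 237.4954, 'mount': [[-0.0006, -0.9658, -0.2592, 0.0688], [1.0, -0.0009, 0.0009, 0.0005], [-0.0011, -0.2592, 0.9658, -0.158], [0.0, 0.0, 0.0, 1.0]]}
```

View pics/top0.png

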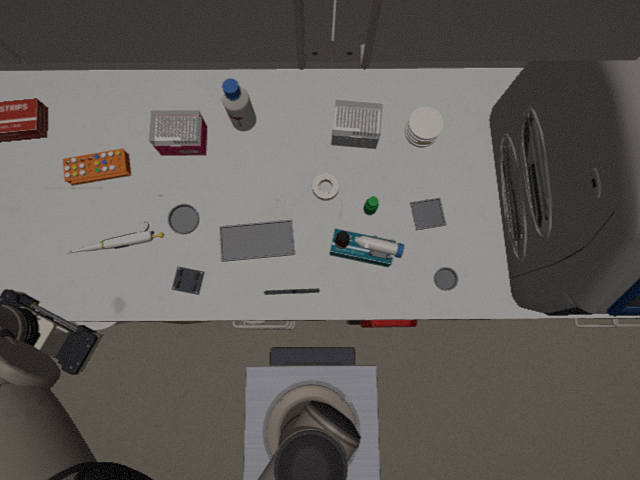

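View pics/scene0.png

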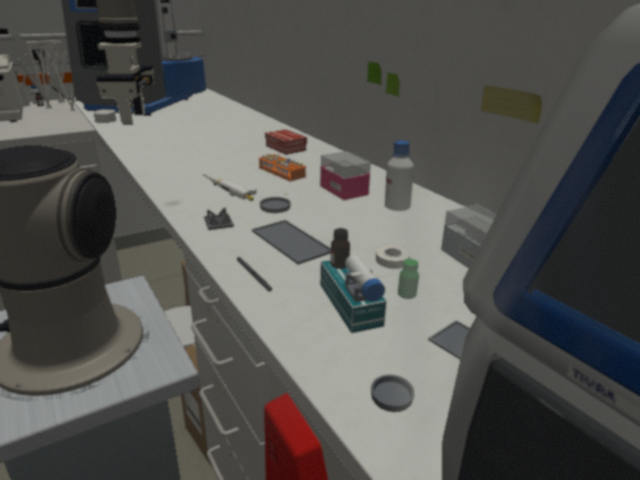

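Top view: the stack is at (362,248), with the bottle's black cap at (342,240) and the tube's blue cap at (399,250). The places are:

- **Tube rest:** (187,280)
- **Dishes:** (184,219) is wider; (445,279) is about 25 px and so the narrower one
- **Square plate:** (428,214)
- **Tray:** (257,240)

Possible mix-ups:

- **Bottle:** brown (342,240), green (371,205) or large white (237,105). I choose the brown one on the carton.
- **Dish:** (184,219), (445,279) or the white ring (325,186). I choose (445,279).
- **Plate or tray:** the square (428,214) or the long one (257,240).
- **Tube:** the one with the blue cap on the stack (370,245), or the pipette (115,242). I choose the stack.

```bash
cat > h.py <<'E'
import cv2, numpy as np
from scipy.spatial.transform import Rotation as Ro
def ray(s,uv,z):
    "pixel(s) -> world points on plane z; fixed camera"
    uv=np.atleast_2d(uv).astype(float)
    d=np.c_[(uv[:,0]-s["cx"])/s["fx"],(uv[:,1]-s["cy"])/s["fy"],np.ones(len(uv))]
    if "R" in s: R=np.array(s["R"]);o=-R.T@np.array(s["t"]);d=d@R
    else:
        T=np.eye(4);T[:3,:3]=Ro.from_rotvec(s["rot"]).as_matrix();T[:3,3]=s["pos"];T=T@np.array(s["mount"])
        o=T[:3,3];d=d@T[:3,:3].T
    return o+d*((z-o[2])/d[:,2])[:,None]
def snap(n,name):
    from plant import bot,eyes
    o=bot.get_obs(); s=eyes.snapshot(n); s["pos"]=o["tcp_pos"];s["rot"]=o["ee_rot"]
    if name: cv2.imwrite(f"pics/{name}.png",s["pixels"][:,:,::-1])
    return s
def rect(P):
    "world xy contour -> centre, size, yaw(deg) of the long side"
    c,(w,h),a=cv2.minAreaRect((np.asarray(P)[:,:2]*1000).astype(np.float32))
    if w<h: w,h,a=h,w,a+90
    return np.round(c,1),round(w,1),round(h,1),round((a+90)%180-90,1)
def move(s_pos,s_rot,target,yaw_y):
    "tool-axis shift to target with tool down; rz so that tool y lies along yaw_y (rad, world)"
    R=Ro.from_rotvec(s_rot).as_matrix()
    sh=R.T@(np.asarray(target)-s_pos)
    y=R[:,1];cur=np.arctan2(y[1],y[0]);d=(yaw_y-cur+np.pi/2)%np.pi-np.pi/2
    return np.round(sh,4),"rz",round(-d,3)
E
python3 - <<'E'
from h import *
s=np.load("pics/top0.npy",allow_pickle=True).item()
im=cv2.imread("pics/top0.png");g=cv2.cvtColor(im,cv2.COLOR_BGR2GRAY)
hsv=cv2.cvtColor(im,cv2.COLOR_BGR2HSV)
for n,(u,v),r,z in(("rest",(187,280),22,.008),("wide",(184,219),24,.014),("narrow",(445,279),20,.014),("frame",(428,214),25,.005),("tray",(257,240),48,.008)):
    m=np.zeros_like(g);sub=g[v-r:v+r,u-r:u+r];t,b=cv2.threshold(sub,0,255,cv2.THRESH_BINARY_INV|cv2.THRESH_OTSU);m[v-r:v+r,u-r:u+r]=b
    c=max(cv2.findContours(m,0,cv2.CHAIN_APPROX_NONE)[0],key=cv2.contourArea)[:,0]
    print(n,t,rect(ray(s,c,z)))
def mask(lo,hi,z,n):
    m=cv2.inRange(hsv,lo,hi);m[:225]=0;m[270:]=0;m[:,:320]=0;m[:,410:]=0
    c=max(cv2.findContours(m,0,cv2.CHAIN_APPROX_NONE)[0],key=cv2.contourArea)[:,0]
    print(n,c.mean(0),rect(ray(s,c,z)))
mask((80,90,30),(100,255,255),.052,"carton"); mask((101,110,60),(125,255,255),.083,"cap"); mask((0,0,0),(180,255,45),.122,"black")
a=cv2.resize(im[215:280,310:420],None,fx=5,fy=5,interpolation=3)
b=cv2.resize(im[255:305,160:220],None,fx=5,fy=5,interpolation=3)
o=np.zeros((580,550,3),np.uint8);o[:325]=a;o[328:578,:300]=b;cv2.imwrite("pics/c0.png",o)
E
```

```text
rest 99.0 (array([359.2, 309.1]), 70.7, 59.4, 78.4)
wide 116.0 (array([518.3, 327.2]), 82.1, 77.3, 45.7)
narrow 113.0 (array([ 358.7, -338.9]), 58.4, 57.7, -3.4)
frame 116.0 (array([ 530. , -305.8]), 80.5, 77.8, -80.9)
tray 121.0 (array([461.4, 137.8]), 187.2, 94.3, -84.9)
carton [357.88832487 255.41116751] (array([ 412.1, -123.5]), 150.1, 24.3, 77.4)
cap [399.4516129  250.16129032] (array([ 418.6, -213. ]), 32.7, 12.4, -21.9)
black [342.         238.80487805] (array([439.3, -74.6]), 34.6, 32.0, -34.8)
```

View pics/c0.png

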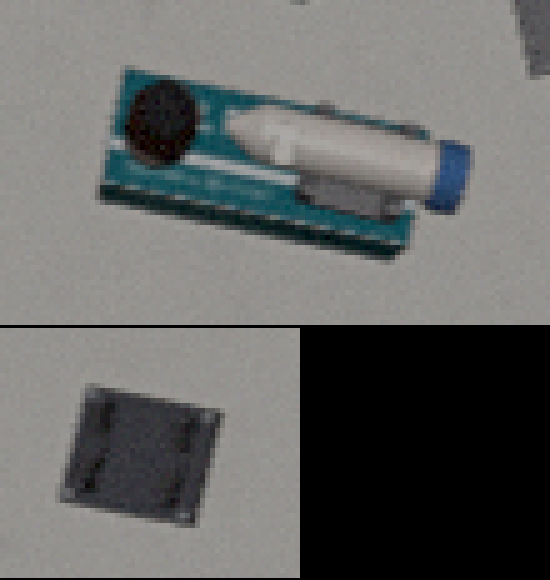

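The crop shows the tube on the cradle, with its tip at (356,239) and cap centre at (400,250) in full-image pixels. The brown bottle has its black cap at (342,239) and stands on the carton. The rest's saddles face each other along its long side. The choices hold.

Run:
```python
from h import *
from plant import bot
s=np.load("pics/top0.npy",allow_pickle=True).item()
tip,cap=ray(s,[(355.6,239.2),(400.4,250.4)],.083)
d=(tip-cap);L=np.linalg.norm(d[:2]);yaw=np.arctan2(d[1],d[0]);mid=cap+d/L*.0395
print(L,np.degrees(yaw),mid)
o=bot.get_obs();print(move(o["tcp_pos"],o["ee_rot"],[mid[0],mid[1],.2],yaw+np.pi/2))
```

```text
0.1094795488983843 75.22794814556325 [ 0.42820001 -0.1767906   0.083     ]
(array([-0.4621, -0.4908,  0.0267]), 'rz', np.float64(1.364))
```

```bash
python3 -m creep '[{"tx":-0.046,"ty":-0.049,"tz":0.003,"rz":0.13},{"tx":-0.08,"ty":-0.085,"tz":0.005,"rz":0.25},{"tx":-0.115,"ty":-0.122,"tz":0.007,"rz":0.38},{"tx":-0.15,"ty":-0.159,"tz":0.008,"rz":0.5},{"tx":-0.185,"ty":-0.196,"tz":0.01,"rz":0.62},{"tx":-0.22,"ty":-0.233,"tz":0.012,"rz":0.75},{"tx":-0.255,"ty":-0.27,"tz":0.014,"rz":0.88},{"tx":-0.29,"ty":-0.307,"tz":0.016,"rz":1.0},{"tx":-0.325,"ty":-0.344,"tz":0.018,"rz":1.12},{"tx":-0.36,"ty":-0.38,"tz":0.02,"rz":1.25}]'
python3 - <<'E'
from h import *
from plant import bot
o=bot.get_obs();print(o["qpos"]);print(move(o["tcp_pos"],o["ee_rot"],[.428,-.177,.2],np.radians(165.2)))
E
```

```text
[ 9.59989470e-01  3.42574118e-01  1.52472920e+00  1.20322536e-05
  1.27539298e+00 -1.46015425e-01]
(array([-0.462 , -0.4911,  0.0267]), 'rz', np.float64(1.364))validation failed for argument at $[0]...
```

```bash
python3 -m creep '[{"fingers":1,"tx":-0.035,"ty":-0.037,"tz":0.003,"rx":0,"ry":0,"rz":0.13},{"fingers":1,"tx":-0.08,"ty":-0.085,"tz":0.005,"rx":0,"ry":0,"rz":0.25},{"fingers":1,"tx":-0.115,"ty":-0.122,"tz":0.007,"rx":0,"ry":0,"rz":0.38},{"fingers":1,"tx":-0.15,"ty":-0.159,"tz":0.008,"rx":0,"ry":0,"rz":0.5},{"fingers":1,"tx":-0.185,"ty":-0.196,"tz":0.01,"rx":0,"ry":0,"rz":0.62},{"fingers":1,"tx":-0.22,"ty":-0.233,"tz":0.012,"rx":0,"ry":0,"rz":0.75},{"fingers":1,"tx":-0.255,"ty":-0.27,"tz":0.014,"rx":0,"ry":0,"rz":0.88},{"fingers":1,"tx":-0.29,"ty":-0.307,"tz":0.016,"rx":0,"ry":0,"rz":1.0},{"fingers":1,"tx":-0.325,"ty":-0.344,"tz":0.018,"rx":0,"ry":0,"rz":1.12},{"fingers":1,"tx":-0.36,"ty":-0.38,"tz":0.02,"rx":0,"ry":0,"rz":1.25}]'
python3 - <<'E'
from h import *
from plant import bot
o=bot.get_obs();print(o["qpos"]);print(move(o["tcp_pos"],o["ee_rot"],[.428,-.177,.2],np.radians(165.2)))
E
```

```text
t: 1.15
tcp_pos: [0.3797, -0.011, 0.2077]
ee_rot: [2.381, 2.049, 0.001]
force: [1.3, 0.4, -0.4]
finger_gap: 0.092
grasp_force: 0.0
[-2.31764838e-01  9.23180207e-02  1.91043731e+00  3.05875996e-04
  1.13833700e+00 -8.25375354e-02]
(array([-0.1569,  0.0724,  0.0077]), 'rz', np.float64(0.109))
```

```bash
python3 -m creep '[{"fingers":1,"tx":-0.035,"ty":0.016,"tz":0.002,"rx":0,"ry":0,"rz":0.04},{"fingers":1,"tx":-0.07,"ty":0.032,"tz":0.004,"rx":0,"ry":0,"rz":0.08},{"fingers":1,"tx":-0.105,"ty":0.048,"tz":0.006,"rx":0,"ry":0,"rz":0.1},{"fingers":1,"tx":-0.138,"ty":0.064,"tz":0.007,"rx":0,"ry":0,"rz":0.1},{"fingers":1,"tx":-0.138,"ty":0.064,"tz":0.007,"rx":0,"ry":0,"rz":0.1},{"fingers":1,"tx":-0.138,"ty":0.064,"tz":0.007,"rx":0,"ry":0,"rz":0.1}]'
python3 - <<'E'
from h import *
s=snap("wrist","w1");np.save("pics/w1.npy",{k:v for k,v in s.items() if k!="pixels"},allow_pickle=True)
print(s["pos"],s["rot"])
E
```

```text
t: 1.75
tcp_pos: [0.4228, -0.1549, 0.2001]
ee_rot: [-2.476, -1.932, 0.0]
force: [0.2, 0.1, -0.5]
finger_gap: 0.0921
grasp_force: 0.0
[ 0.42283468 -0.15486529  0.20012481] [-2.47561254e+00 -1.93154076e+00  3.86703491e-04]
```

View pics/w1.png

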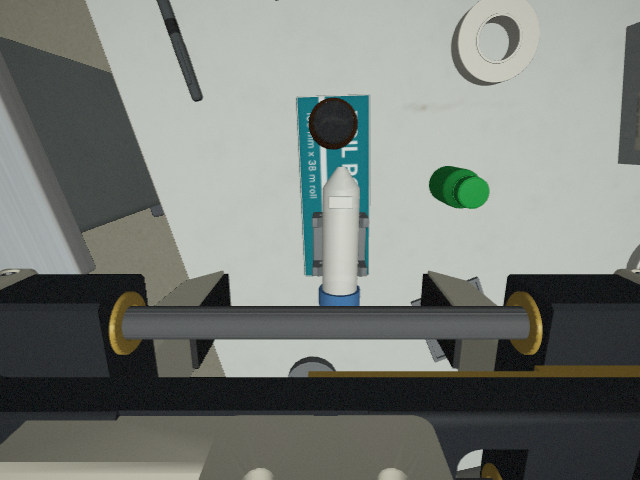

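Wrist view: the tube runs from its tip (342,167) to the cap edge (340,288). The saddles are at rows ~218 and ~267, and the bottle is at (333,123). Carton corners: (297,98), (370,95), (368,275), (305,275).

Run:
```python
from h import *
s=np.load("pics/w1.npy",allow_pickle=True).item()
im=cv2.imread("pics/w1.png");g=cv2.cvtColor(im,cv2.COLOR_BGR2GRAY)
P=[]
for v in(225,240,255,275):
    r=g[v,300:385].astype(int);w=np.where(r>160)[0]; print(v,w.min()+300,w.max()+300)
tip,capedge=ray(s,[(342,167),(340,288)],.083);d=tip-capedge;L=np.linalg.norm(d[:2])
print("tube",L,np.degrees(np.arctan2(d[1],d[0])),"mid",capedge+d/L*.032)
sa=ray(s,[(341,212),(341,276)],.08);print("saddles",sa,sa.mean(0))
print("bottle cap",ray(s,[(333,123)],.122))
c=ray(s,[(297,98),(370,95),(368,275),(305,275)],.052);print(c);print(rect(c))
```

```text
225 300 384
240 300 384
255 300 384
275 300 384
tube 0.09908517307583319 75.61891127691916 mid [ 0.43188181 -0.17269471  0.083     ]
saddles [[ 0.43969652 -0.14195091  0.08      ]
 [ 0.42707484 -0.19468992  0.08      ]] [ 0.43338568 -0.16832042  0.08      ]
bottle cap [[ 0.44825691 -0.07680586  0.122     ]]
[[ 0.42689439 -0.04784114  0.052     ]
 [ 0.4845497  -0.06000375  0.052     ]
 [ 0.4499639  -0.2105583   0.052     ]
 [ 0.39388881 -0.19647718  0.052     ]]
(array([ 438.5, -128.7]), 154.5, 58.9, 77.1)
```

Run:
```python
from h import *
from plant import bot
o=bot.get_obs();print(move(o["tcp_pos"],o["ee_rot"],[.4325,-.1707,.0665],np.radians(166)))
```

```text
(array([-0.0138,  0.0137,  0.1337]), 'rz', np.float64(-0.0))
```

```bash
python3 -m creep '[{"fingers":1,"tx":-0.007,"ty":0.007,"tz":0.015,"rx":0,"ry":0,"rz":0},{"fingers":1,"tx":-0.014,"ty":0.014,"tz":0.045,"rx":0,"ry":0,"rz":0},{"fingers":1,"tx":-0.014,"ty":0.014,"tz":0.08,"rx":0,"ry":0,"rz":0},{"fingers":1,"tx":-0.014,"ty":0.014,"tz":0.11,"rx":0,"ry":0,"rz":0},{"fingers":1,"tx":-0.014,"ty":0.014,"tz":0.128,"rx":0,"ry":0,"rz":0},{"fingers":1,"tx":-0.014,"ty":0.014,"tz":0.134,"rx":0,"ry":0,"rz":0},{"fingers":1,"tx":-0.014,"ty":0.014,"tz":0.134,"rx":0,"ry":0,"rz":0},{"fingers":1,"tx":-0.014,"ty":0.014,"tz":0.134,"rx":0,"ry":0,"rz":0}]' 10
python3 - <<'E'
from h import *
s=snap("wrist","w2"); print(s["pos"],s["rot"])
E
```

```text
t: 2.6
tcp_pos: [0.434, -0.1715, 0.0677]
ee_rot: [2.473, 1.935, 0.001]
force: [0.0, -0.1, 0.6]
finger_gap: 0.0919
grasp_force: 0.0
[ 0.43403569 -0.17145919  0.06765508] [2.47334550e+00 1.93473076e+00 1.12193583e-03]
```

View pics/w2.png

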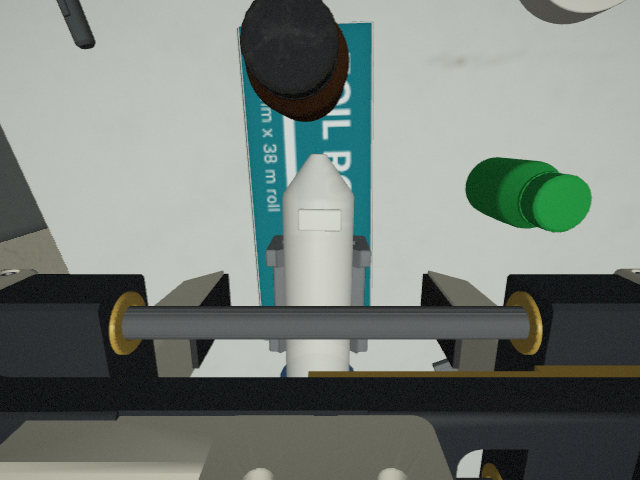

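The open fingers straddle the tube. The saddles are at rows ~250 and ~345, their midpoint is near row 296, and the grasp point projects to row ~308. I'll shift +4 mm along the tube and 3 mm sideways, then grip.

```bash
python3 -m creep '[{"fingers":1,"tx":0.004,"ty":-0.003,"tz":0,"rx":0,"ry":0,"rz":0},{"fingers":0.6,"tx":0.004,"ty":-0.003,"tz":0,"rx":0,"ry":0,"rz":0},{"fingers":0.1,"tx":0.004,"ty":-0.003,"tz":0,"rx":0,"ry":0,"rz":0},{"fingers":0.1,"tx":0.004,"ty":-0.003,"tz":0,"rx":0,"ry":0,"rz":0},{"fingers":0.1,"tx":0.004,"ty":-0.003,"tz":0,"rx":0,"ry":0,"rz":0},{"fingers":0.1,"tx":0.004,"ty":-0.003,"tz":0,"rx":0,"ry":0,"rz":0},{"fingers":0.1,"tx":0.004,"ty":-0.003,"tz":0,"rx":0,"ry":0,"rz":0},{"fingers":0.1,"tx":0.004,"ty":-0.003,"tz":0,"rx":0,"ry":0,"rz":0}]' 10
```

```text
t: 3.45
tcp_pos: [0.4315, -0.1671, 0.0666]
ee_rot: [-2.475, -1.934, -0.0]
force: [-0.0, -0.5, -0.5]
finger_gap: 0.0402
grasp_force: 0.0
```

```bash
python3 -m creep '[{"fingers":0.1,"tx":0,"ty":0,"tz":0,"rx":0,"ry":0,"rz":0},{"fingers":0.1,"tx":0,"ty":0,"tz":0,"rx":0,"ry":0,"rz":0},{"fingers":0.1,"tx":0,"ty":0,"tz":0,"rx":0,"ry":0,"rz":0},{"fingers":0.1,"tx":0,"ty":0,"tz":0,"rx":0,"ry":0,"rz":0}]' 10
```

```text
t: 3.85
tcp_pos: [0.4315, -0.1671, 0.0666]
ee_rot: [2.475, 1.935, 0.0]
force: [0.1, -0.3, -0.3]
finger_gap: 0.0282
grasp_force: 10.0
```

```bash
python3 -m creep '[{"fingers":0.1,"tx":0,"ty":0,"tz":-0.01,"rx":0,"ry":0,"rz":0},{"fingers":0.1,"tx":0,"ty":0,"tz":-0.035,"rx":0,"ry":0,"rz":0},{"fingers":0.1,"tx":0,"ty":0,"tz":-0.07,"rx":0,"ry":0,"rz":0},{"fingers":0.1,"tx":0,"ty":0,"tz":-0.1,"rx":0,"ry":0,"rz":0},{"fingers":0.1,"tx":0,"ty":0,"tz":-0.12,"rx":0,"ry":0,"rz":0},{"fingers":0.1,"tx":0,"ty":0,"tz":-0.12,"rx":0,"ry":0,"rz":0},{"fingers":0.1,"tx":0,"ty":0,"tz":-0.12,"rx":0,"ry":0,"rz":0}]'
python3 - <<'E'
from h import *
s=snap("wrist","w3"); p=s["pos"];print(p,s["rot"])
im=cv2.imread("pics/w3.png");cv2.imwrite("pics/w3c.png",im[100:420,200:460])
R=Ro.from_rotvec(s["rot"]).as_matrix()
y=R[:,0];print("tool x world",R[:,0],"y",R[:,1])
print(move(p,s["rot"],[.359,.309,.18],np.radians(78.4-90)))
E
```

```text
t: 4.55
tcp_pos: [0.4313, -0.167, 0.1867]
ee_rot: [2.475, 1.934, 0.0]
force: [-0.9, -0.2, -0.4]
finger_gap: 0.0283
grasp_force: 10.0
[ 0.43131374 -0.16696201  0.18673211] [2.47487233e+00 1.93441094e+00 3.89468962e-04]
tool x world [ 2.41518429e-01  9.70396230e-01 -6.58923066e-05] y [ 9.70396125e-01 -2.41518370e-01  4.86976632e-04]
(array([ 0.4444, -0.1851,  0.0066]), 'rz', np.float64(-0.041))
```

View pics/w3c.png

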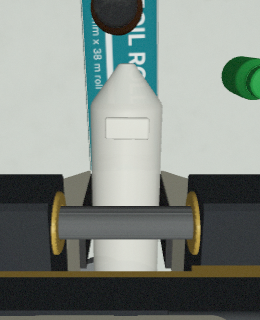

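Only part of the tube is visible; its tip is at full-image pixel (322,165), so tube_mid lies about 6 mm behind the grasp point. I'm carrying it to above the rest.

```bash
python3 -m creep '[{"fingers":0.1,"tx":0.02,"ty":-0.008,"tz":0,"rx":0,"ry":0,"rz":-0.01},{"fingers":0.1,"tx":0.06,"ty":-0.025,"tz":0,"rx":0,"ry":0,"rz":-0.02},{"fingers":0.1,"tx":0.105,"ty":-0.044,"tz":0,"rx":0,"ry":0,"rz":-0.03},{"fingers":0.1,"tx":0.15,"ty":-0.062,"tz":0,"rx":0,"ry":0,"rz":-0.04},{"fingers":0.1,"tx":0.195,"ty":-0.081,"tz":0,"rx":0,"ry":0,"rz":-0.04},{"fingers":0.1,"tx":0.24,"ty":-0.1,"tz":0,"rx":0,"ry":0,"rz":-0.04},{"fingers":0.1,"tx":0.285,"ty":-0.119,"tz":0,"rx":0,"ry":0,"rz":-0.04},{"fingers":0.1,"tx":0.33,"ty":-0.137,"tz":0.02,"rx":0,"ry":0,"rz":-0.04},{"fingers":0.1,"tx":0.37,"ty":-0.154,"tz":0.04,"rx":0,"ry":0,"rz":-0.04},{"fingers":0.1,"tx":0.41,"ty":-0.17,"tz":0.06,"rx":0,"ry":0,"rz":-0.04}]'
python3 -m creep '[{"fingers":0.1,"tx":0.03,"ty":-0.012,"tz":0.02,"rx":0,"ry":0,"rz":0},{"fingers":0.1,"tx":0.037,"ty":-0.015,"tz":0.04,"rx":0,"ry":0,"rz":0},{"fingers":0.1,"tx":0.037,"ty":-0.015,"tz":0.04,"rx":0,"ry":0,"rz":0},{"fingers":0.1,"tx":0.037,"ty":-0.015,"tz":0.04,"rx":0,"ry":0,"rz":0}]'
python3 - <<'E'
from h import *
s=snap("wrist","w4"); t=snap("top","t4");p=s["pos"];print(p,s["rot"])
print(move(p,s["rot"],[.3596,.312,.016],np.radians(78.4-90)))
cv2.imwrite("pics/w4c.png",np.hstack([cv2.imread("pics/w4.png")[60:420,180:480],cv2.resize(cv2.imread("pics/t4.png")[220:340,120:240],(360,360))]))
E
```

```text
t: 5.6
tcp_pos: [0.364, 0.2734, 0.1248]
ee_rot: [-2.435, -1.984, 0.003]
force: [1.4, -0.9, -0.3]
finger_gap: 0.0286
grasp_force: 10.0
t: 6.0
tcp_pos: [0.3577, 0.3104, 0.0859]
ee_rot: [-2.436, -1.984, 0.005]
force: [0.3, -0.4, 0.4]
finger_gap: 0.0286
grasp_force: 10.0
[0.35769054 0.3104348  0.08590425] [-2.4355306  -1.98404859  0.00454873]
(array([0.0021, 0.0017, 0.0699]), 'rz', np.float64(-0.001))
```

View pics/w4c.png

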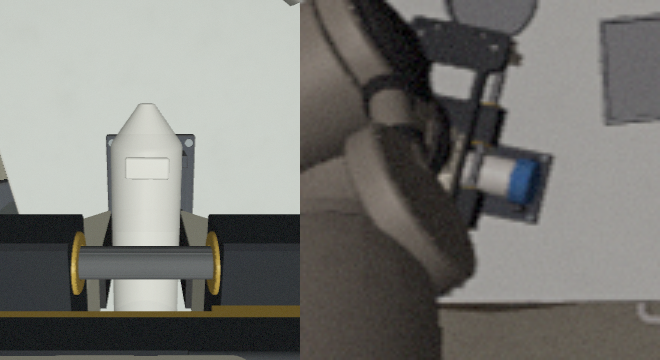

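The wrist view shows the tube over the rest. The foot plate's far edge is at row ~195, with corners at columns 287 and 375. I'll check this against the rest pose.

Run:
```python
from h import *
from plant import bot
s=dict(np.load("pics/w1.npy",allow_pickle=True).item());o=bot.get_obs();s["pos"]=o["tcp_pos"];s["rot"]=o["ee_rot"]
P=ray(s,[(287,195),(375,195)],.008);print(P);m=P.mean(0);e=P[1]-P[0];print(np.linalg.norm(e),np.degrees(np.arctan2(e[1],e[0])));n=np.array([-e[1],e[0],0]);print(m-n/np.linalg.norm(n)*.035, m+n/np.linalg.norm(n)*.035)
```

```text
[[0.3419675  0.35078902 0.008     ]
 [0.39967067 0.33874313 0.008     ]]
0.058947086020573754 -11.791495476029189
[0.36366681 0.31050465 0.008     ] [0.37797136 0.3790275  0.008     ]
```

```bash
python3 - <<'E'
from h import *
from plant import bot
o=bot.get_obs();print(move(o["tcp_pos"],o["ee_rot"],[.3628,.3132,.017],np.radians(78.4-90)))
E
python3 -m creep '[{"fingers":0.1,"tx":0.004,"ty":0.004,"tz":0.01,"rx":0,"ry":0,"rz":0},{"fingers":0.1,"tx":0.004,"ty":0.004,"tz":0.03,"rx":0,"ry":0,"rz":0},{"fingers":0.1,"tx":0.004,"ty":0.004,"tz":0.045,"rx":0,"ry":0,"rz":0},{"fingers":0.1,"tx":0.004,"ty":0.004,"tz":0.055,"rx":0,"ry":0,"rz":0},{"fingers":0.1,"tx":0.004,"ty":0.004,"tz":0.055,"rx":0,"ry":0,"rz":0},{"fingers":0.1,"tx":0.004,"ty":0.004,"tz":0.055,"rx":0,"ry":0,"rz":0}]'
python3 - <<'E'
from h import *
s=snap("wrist","w5");p=s["pos"]
print(move(p,s["rot"],[.3628,.3132,.016],np.radians(78.4-90)))
cv2.imwrite("pics/w5c.png",s["pixels"][60:420,180:480,::-1])
E
```

```text
(array([0.0034, 0.0033, 0.0702]), 'rz', np.float64(-0.003))
t: 6.7
tcp_pos: [0.3636, 0.3143, 0.032]
ee_rot: [2.437, 1.983, 0.001]
force: [0.2, 0.4, -0.1]
finger_gap: 0.0285
grasp_force: 10.0
(array([-0.0012, -0.0006,  0.016 ]), 'rz', np.float64(-0.002))
```

View pics/w5c.png

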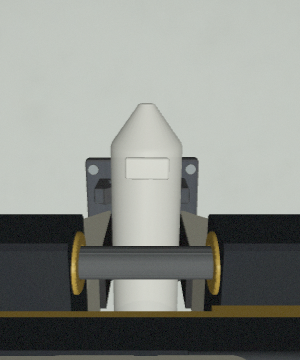

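The rest's far edge is now at row 218, with its centre at column 321. That puts the rest about 2.5 mm to the -y side of the tool and 4.5 mm back. I'll make a small correction, lower and release.

```bash
python3 -m creep '[{"fingers":0.1,"tx":-0.001,"ty":-0.0025,"tz":0.004,"rx":0,"ry":0,"rz":0},{"fingers":0.1,"tx":-0.001,"ty":-0.0025,"tz":0.01,"rx":0,"ry":0,"rz":0},{"fingers":0.1,"tx":-0.001,"ty":-0.0025,"tz":0.015,"rx":0,"ry":0,"rz":0},{"fingers":0.1,"tx":-0.001,"ty":-0.0025,"tz":0.017,"rx":0,"ry":0,"rz":0},{"fingers":0.1,"tx":-0.001,"ty":-0.0025,"tz":0.017,"rx":0,"ry":0,"rz":0},{"fingers":0.1,"tx":-0.001,"ty":-0.0025,"tz":0.017,"rx":0,"ry":0,"rz":0}]'
```

```text
t: 7.35
tcp_pos: [0.3612, 0.3139, 0.0148]
ee_rot: [2.436, 1.983, 0.002]
force: [2.6, -0.8, 0.8]
finger_gap: 0.0282
grasp_force: 10.0
```

```bash
python3 -m creep '[{"fingers":0.5,"tx":0,"ty":0,"tz":0,"rx":0,"ry":0,"rz":0},{"fingers":0.7,"tx":0,"ty":0,"tz":0,"rx":0,"ry":0,"rz":0},{"fingers":0.8,"tx":0,"ty":0,"tz":0,"rx":0,"ry":0,"rz":0},{"fingers":0.8,"tx":0,"ty":0,"tz":0,"rx":0,"ry":0,"rz":0},{"fingers":0.8,"tx":0,"ty":0,"tz":0,"rx":0,"ry":0,"rz":0},{"fingers":0.8,"tx":0,"ty":0,"tz":-0.02,"rx":0,"ry":0,"rz":0},{"fingers":0.8,"tx":0,"ty":0,"tz":-0.06,"rx":0,"ry":0,"rz":0},{"fingers":0.8,"tx":0,"ty":0,"tz":-0.105,"rx":0,"ry":0,"rz":0},{"fingers":0.8,"tx":-0.02,"ty":0,"tz":-0.14,"rx":0,"ry":0,"rz":0},{"fingers":0.8,"tx":-0.02,"ty":0,"tz":-0.14,"rx":0,"ry":0,"rz":0}]'
python3 - <<'E'
from h import *
s=snap("wrist","w6");p=s["pos"];print(p,s["rot"])
from plant import bot;print(bot.get_obs()["finger_gap"])
cv2.imwrite("pics/w6c.png",s["pixels"][60:420,160:480,::-1])
# bottle: top view recheck of the black cap + carton
t=snap("top","t6")
hsv=cv2.cvtColor(t["pixels"],cv2.COLOR_RGB2HSV)
for n,lo,hi,z in(("black",(0,0,0),(180,255,45),.122),("carton",(80,90,30),(100,255,255),.052)):
    m=cv2.inRange(hsv,lo,hi);m[:220]=0;m[275:]=0;m[:,:320]=0;m[:,410:]=0
    c=max(cv2.findContours(m,0,cv2.CHAIN_APPROX_NONE)[0],key=cv2.contourArea)[:,0];print(n,rect(ray(t,c,z)))
print(move(p,s["rot"],[.449,-.077,.2],np.radians(166)))
E
```

```text
t: 8.35
tcp_pos: [0.358, 0.2943, 0.159]
ee_rot: [2.435, 1.982, 0.012]
force: [0.0, 0.4, -0.2]
finger_gap: 0.0732
grasp_force: 0.0
[0.35801459 0.29431762 0.15896685] [2.43507671 1.98239362 0.01237659]
0.07364007553184868
black (array([438.6, -74.1]), 33.3, 32.7, -45.2)
carton (array([ 412.1, -123.5]), 150.1, 24.1, 77.4)
(array([-0.3449,  0.1647, -0.0418]), 'rz', np.float64(0.04))
```

View pics/w6c.png

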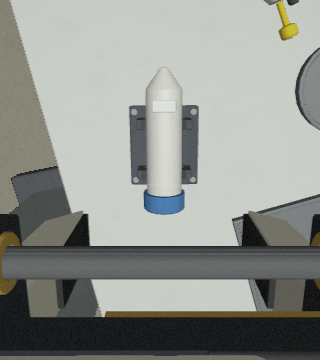

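The tube lies in the rest. The plate spans crop rows 105–184, the tube tip is at 68 and the cap edge at 190, so tube_mid is about 4–5 mm off centre and the cap is clear of the saddles. On to the bottle.

```bash
python3 -m creep '[{"fingers":0.8,"tx":-0.04,"ty":0.019,"tz":-0.01,"rx":0,"ry":0,"rz":0.01},{"fingers":0.8,"tx":-0.085,"ty":0.04,"tz":-0.02,"rx":0,"ry":0,"rz":0.02},{"fingers":0.8,"tx":-0.13,"ty":0.062,"tz":-0.03,"rx":0,"ry":0,"rz":0.03},{"fingers":0.9,"tx":-0.175,"ty":0.083,"tz":-0.035,"rx":0,"ry":0,"rz":0.04},{"fingers":1,"tx":-0.22,"ty":0.105,"tz":-0.04,"rx":0,"ry":0,"rz":0.04},{"fingers":1,"tx":-0.26,"ty":0.124,"tz":-0.04,"rx":0,"ry":0,"rz":0.04},{"fingers":1,"tx":-0.3,"ty":0.143,"tz":-0.04,"rx":0,"ry":0,"rz":0.04},{"fingers":1,"tx":-0.345,"ty":0.164,"tz":-0.04,"rx":0,"ry":0,"rz":0.04},{"fingers":1,"tx":-0.345,"ty":0.164,"tz":-0.04,"rx":0,"ry":0,"rz":0.04},{"fingers":1,"tx":-0.345,"ty":0.164,"tz":-0.04,"rx":0,"ry":0,"rz":0.04}]'
python3 - <<'E'
from h import *
s=snap("wrist","w7");p=s["pos"];print(p,s["rot"]);np.save("pics/w7.npy",{k:v for k,v in s.items() if k!="pixels"},allow_pickle=True)
cv2.imwrite("pics/w7c.png",s["pixels"][100:460,120:520,::-1])
E
```

```text
t: 9.45
tcp_pos: [0.4465, -0.0772, 0.1928]
ee_rot: [-2.475, -1.929, 0.003]
force: [-0.8, 1.0, -0.7]
finger_gap: 0.0916
grasp_force: 0.0
[ 0.44649197 -0.07723538  0.19284647] [-2.47511381 -1.92902858  0.00255306]
```

View pics/w7c.png

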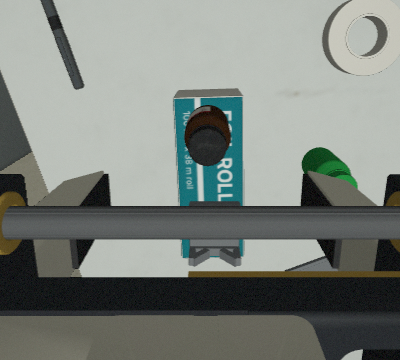

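The wrist view shows the bottle cap centred at about (328,246) in full pixels, almost exactly under the tool axis. The empty cradle's saddles are at crop rows ~205–260. I'll lower and grip the bottle.

```bash
python3 - <<'E'
from h import *
s=np.load("pics/w7.npy",allow_pickle=True).item()
b=ray(s,[(328,246)],.122)[0];print(b,move(s["pos"],s["rot"],[b[0],b[1],.071],np.radians(166)))
E
python3 -m creep '[{"fingers":1,"tx":0.002,"ty":0.002,"tz":0.01,"rx":0,"ry":0,"rz":0},{"fingers":1,"tx":0.002,"ty":0.002,"tz":0.04,"rx":0,"ry":0,"rz":0},{"fingers":1,"tx":0.002,"ty":0.002,"tz":0.08,"rx":0,"ry":0,"rz":0},{"fingers":1,"tx":0.002,"ty":0.002,"tz":0.11,"rx":0,"ry":0,"rz":0},{"fingers":1,"tx":0.002,"ty":0.002,"tz":0.121,"rx":0,"ry":0,"rz":0},{"fingers":0.6,"tx":0.002,"ty":0.002,"tz":0.121,"rx":0,"ry":0,"rz":0},{"fingers":0.2,"tx":0.002,"ty":0.002,"tz":0.121,"rx":0,"ry":0,"rz":0},{"fingers":0.2,"tx":0.002,"ty":0.002,"tz":0.121,"rx":0,"ry":0,"rz":0},{"fingers":0.2,"tx":0.002,"ty":0.002,"tz":0.121,"rx":0,"ry":0,"rz":0},{"fingers":0.2,"tx":0.002,"ty":0.002,"tz":0.121,"rx":0,"ry":0,"rz":0}]' 12
python3 -m creep '[{"fingers":0.2,"tx":0,"ty":0,"tz":0,"rx":0,"ry":0,"rz":0},{"fingers":0.2,"tx":0,"ty":0,"tz":0,"rx":0,"ry":0,"rz":0},{"fingers":0.2,"tx":0,"ty":0,"tz":0,"rx":0,"ry":0,"rz":0},{"fingers":0.2,"tx":0,"ty":0,"tz":0,"rx":0,"ry":0,"rz":0},{"fingers":0.2,"tx":0,"ty":0,"tz":0,"rx":0,"ry":0,"rz":0}]' 12
```

```text
[ 0.44951424 -0.07504379  0.122     ] (array([0.0028, 0.0029, 0.1218]), 'rz', np.float64(-0.002))
t: 10.5
tcp_pos: [0.45, -0.0756, 0.0745]
ee_rot: [2.474, 1.934, 0.002]
force: [-0.2, -0.6, 0.5]
finger_gap: 0.0564
grasp_force: 0.0
t: 11.0
tcp_pos: [0.4496, -0.0755, 0.0737]
ee_rot: [2.475, 1.935, 0.0]
force: [-0.3, -0.7, 1.9]
finger_gap: 0.0343
grasp_force: 12.0
```

```bash
python3 - <<'E'
from h import *
from plant import bot
o=bot.get_obs();print(move(o["tcp_pos"],o["ee_rot"],[.3587,-.3389,.1],np.radians(166)))
E
python3 -m creep '[{"fingers":0.2,"tx":0,"ty":0,"tz":-0.01,"rx":0,"ry":0,"rz":0},{"fingers":0.2,"tx":0,"ty":0,"tz":-0.035,"rx":0,"ry":0,"rz":0},{"fingers":0.2,"tx":0,"ty":0,"tz":-0.065,"rx":0,"ry":0,"rz":0},{"fingers":0.2,"tx":0,"ty":0,"tz":-0.085,"rx":0,"ry":0,"rz":0},{"fingers":0.2,"tx":-0.02,"ty":-0.002,"tz":-0.09,"rx":0,"ry":0,"rz":0},{"fingers":0.2,"tx":-0.055,"ty":-0.005,"tz":-0.09,"rx":0,"ry":0,"rz":0},{"fingers":0.2,"tx":-0.09,"ty":-0.008,"tz":-0.09,"rx":0,"ry":0,"rz":0},{"fingers":0.2,"tx":-0.13,"ty":-0.012,"tz":-0.09,"rx":0,"ry":0,"rz":0},{"fingers":0.2,"tx":-0.17,"ty":-0.015,"tz":-0.09,"rx":0,"ry":0,"rz":0},{"fingers":0.2,"tx":-0.205,"ty":-0.019,"tz":-0.08,"rx":0,"ry":0,"rz":0}]'
```

```text
(array([-0.2776, -0.0245, -0.0263]), 'rz', np.float64(0.0))
t: 12.0
tcp_pos: [0.3815, -0.2721, 0.1552]
ee_rot: [2.473, 1.932, 0.001]
force: [0.5, -1.1, -0.3]
finger_gap: 0.0343
grasp_force: 12.0
```

```bash
python3 -m creep '[{"fingers":0.2,"tx":-0.03,"ty":-0.002,"tz":0.01,"rx":0,"ry":0,"rz":0},{"fingers":0.2,"tx":-0.055,"ty":-0.004,"tz":0.03,"rx":0,"ry":0,"rz":0},{"fingers":0.2,"tx":-0.073,"ty":-0.0055,"tz":0.055,"rx":0,"ry":0,"rz":0},{"fingers":0.2,"tx":-0.073,"ty":-0.0055,"tz":0.063,"rx":0,"ry":0,"rz":0},{"fingers":0.2,"tx":-0.073,"ty":-0.0055,"tz":0.063,"rx":0,"ry":0,"rz":0},{"fingers":0.2,"tx":-0.073,"ty":-0.0055,"tz":0.063,"rx":0,"ry":0,"rz":0}]'
python3 - <<'E'
from h import *
s=snap("wrist","w8");p=s["pos"];print(p,s["rot"]);np.save("pics/w8.npy",{k:v for k,v in s.items() if k!="pixels"},allow_pickle=True)
print(move(p,s["rot"],[.3587,-.3389,.0265],np.radians(166)))
t=snap("top","t8");a=cv2.resize(t["pixels"][210:330,390:500],(440,480))
cv2.imwrite("pics/w8c.png",np.hstack([s["pixels"][:,160:480],a])[:,:,::-1])
E
```

```text
t: 12.6
tcp_pos: [0.3591, -0.3387, 0.0914]
ee_rot: [2.474, 1.935, 0.0]
force: [-0.5, 0.1, -0.3]
finger_gap: 0.0343
grasp_force: 12.0
[ 0.35909548 -0.33874724  0.09142096] [2.47435290e+00 1.93523526e+00 4.37610466e-04]
(array([-0.0002, -0.0004,  0.0649]), 'rz', np.float64(0.001))
```

View pics/w8c.png

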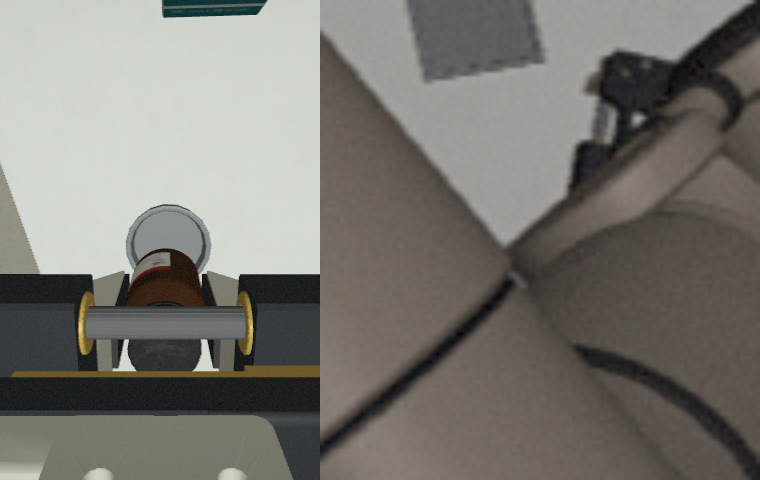

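The dish's outer rim spans columns 286–371 with its top at row 205. The bottle hangs above it, in line.

Run:
```python
from h import *
s=np.load("pics/w8.npy",allow_pickle=True).item()
im=cv2.imread("pics/w8.png")
l,r,f=ray(s,[(286,245),(371,245),(328.5,205)],.014);print(np.linalg.norm(l-r))
x=Ro.from_rotvec(s["rot"]).as_matrix()[:,0]
c=f-x*.030;print(c,(l+r)/2);print(move(s["pos"],s["rot"],[c[0],c[1],.0265],np.radians(166)))
```

```text
0.0586386641814774
[ 0.36192909 -0.33999732  0.01399944] [ 0.36249067 -0.33795135  0.014     ]
(array([-0.0005,  0.003 ,  0.0649]), 'rz', np.float64(0.001))
```

```bash
python3 -m creep '[{"fingers":0.2,"tx":0,"ty":0.002,"tz":0.01,"rx":0,"ry":0,"rz":0},{"fingers":0.2,"tx":0,"ty":0.002,"tz":0.03,"rx":0,"ry":0,"rz":0},{"fingers":0.2,"tx":0,"ty":0.002,"tz":0.05,"rx":0,"ry":0,"rz":0},{"fingers":0.2,"tx":0,"ty":0.002,"tz":0.06,"rx":0,"ry":0,"rz":0},{"fingers":0.2,"tx":0,"ty":0.002,"tz":0.064,"rx":0,"ry":0,"rz":0},{"fingers":0.2,"tx":0,"ty":0.002,"tz":0.064,"rx":0,"ry":0,"rz":0},{"fingers":0.2,"tx":0,"ty":0.002,"tz":0.064,"rx":0,"ry":0,"rz":0}]'
```

```text
t: 13.4
tcp_pos: [0.361, -0.3401, 0.0272]
ee_rot: [2.474, 1.934, 0.0]
force: [0.3, -0.6, -0.5]
finger_gap: 0.0342
grasp_force: 12.0
```

```bash
python3 -m creep '[{"fingers":0.2,"tx":0,"ty":0,"tz":0.001,"rx":0,"ry":0,"rz":0},{"fingers":0.2,"tx":0,"ty":0,"tz":0.001,"rx":0,"ry":0,"rz":0},{"fingers":0.5,"tx":0,"ty":0,"tz":0.001,"rx":0,"ry":0,"rz":0},{"fingers":0.7,"tx":0,"ty":0,"tz":0.001,"rx":0,"ry":0,"rz":0},{"fingers":0.8,"tx":0,"ty":0,"tz":0.001,"rx":0,"ry":0,"rz":0},{"fingers":0.8,"tx":0,"ty":0,"tz":0.001,"rx":0,"ry":0,"rz":0},{"fingers":0.8,"tx":0,"ty":0,"tz":0.001,"rx":0,"ry":0,"rz":0},{"fingers":0.8,"tx":0,"ty":0,"tz":-0.03,"rx":0,"ry":0,"rz":0},{"fingers":0.8,"tx":0,"ty":0,"tz":-0.075,"rx":0,"ry":0,"rz":0},{"fingers":0.8,"tx":0,"ty":0,"tz":-0.12,"rx":0,"ry":0,"rz":0}]'
python3 - <<'E'
from h import *
from plant import bot
o=bot.get_obs();print(o["force"],o["grasp_force"])
# look at cradle: grip along the cradle y (yaw 76)
print(move(o["tcp_pos"],o["ee_rot"],[.4334,-.1683,.19],np.radians(76)))
E
```

```text
t: 14.4
tcp_pos: [0.3601, -0.3393, 0.1476]
ee_rot: [-2.474, -1.933, -0.0]
force: [0.8, -0.3, -0.8]
finger_gap: 0.0733
grasp_force: 0.0
[ 0.82698716 -0.32320661 -0.81457979] 0.0
(array([ 0.1837,  0.0297, -0.0422]), 'rz', np.float64(-1.571))
```

```bash
python3 -m creep '[{"fingers":0.8,"tx":0,"ty":0,"tz":-0.02,"rx":0,"ry":0,"rz":-0.1},{"fingers":1,"tx":0.02,"ty":0.003,"tz":-0.035,"rx":0,"ry":0,"rz":-0.24},{"fingers":1,"tx":0.04,"ty":0.006,"tz":-0.042,"rx":0,"ry":0,"rz":-0.38},{"fingers":1,"tx":0.06,"ty":0.01,"tz":-0.042,"rx":0,"ry":0,"rz":-0.52},{"fingers":1,"tx":0.08,"ty":0.013,"tz":-0.042,"rx":0,"ry":0,"rz":-0.66},{"fingers":1,"tx":0.1,"ty":0.016,"tz":-0.042,"rx":0,"ry":0,"rz":-0.8},{"fingers":1,"tx":0.12,"ty":0.02,"tz":-0.042,"rx":0,"ry":0,"rz":-0.94},{"fingers":1,"tx":0.14,"ty":0.023,"tz":-0.042,"rx":0,"ry":0,"rz":-1.08},{"fingers":1,"tx":0.16,"ty":0.026,"tz":-0.042,"rx":0,"ry":0,"rz":-1.22},{"fingers":1,"tx":0.184,"ty":0.03,"tz":-0.042,"rx":0,"ry":0,"rz":-1.36}]'
python3 -m creep '[{"fingers":1,"tx":0,"ty":0,"tz":0,"rx":0,"ry":0,"rz":-0.14},{"fingers":1,"tx":0,"ty":0,"tz":0,"rx":0,"ry":0,"rz":-0.21},{"fingers":1,"tx":0,"ty":0,"tz":0,"rx":0,"ry":0,"rz":-0.21},{"fingers":1,"tx":0,"ty":0,"tz":0,"rx":0,"ry":0,"rz":-0.21}]'
python3 - <<'E'
from h import *
s=snap("wrist","w9");p=s["pos"];print(p,s["rot"]);np.save("pics/w9.npy",{k:v for k,v in s.items() if k!="pixels"},allow_pickle=True)
t=snap("top","t9");a=cv2.resize(t["pixels"][190:310,380:480],(400,480))
cv2.imwrite("pics/w9c.png",np.hstack([s["pixels"][:,120:520],a])[:,:,::-1])
E
```

```text
t: 15.4
tcp_pos: [0.4342, -0.1679, 0.1886]
ee_rot: [-0.7, -3.063, 0.0]
force: [-0.6, -1.0, 0.7]
finger_gap: 0.0919
grasp_force: 0.0
t: 15.8
tcp_pos: [0.434, -0.1685, 0.1886]
ee_rot: [-0.387, -3.118, -0.0]
force: [0.1, -0.4, 0.4]
finger_gap: 0.0921
grasp_force: 0.0
[ 0.43402118 -0.16847772  0.18861466] [-3.87029183e-01 -3.11759626e+00 -2.33499098e-04]
```

View pics/w9c.png

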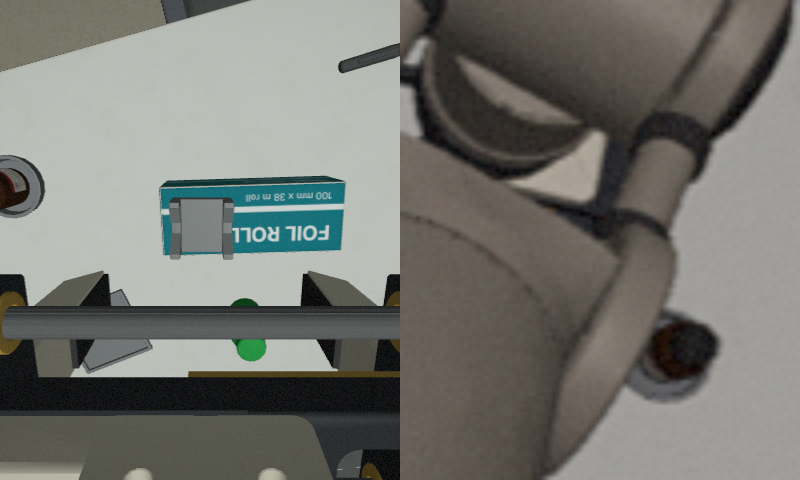

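Top view: the bottle stands upright in the narrow dish. Wrist view: the saddles' outer faces are at full columns ~290 and ~353, rows 197–258. The carton's corners are at about (281,186), (463,181), (461,248) and (283,254).

Run:
```python
from h import *
s=np.load("pics/w9.npy",allow_pickle=True).item()
P=ray(s,[(290.5,198),(351.5,197),(353.5,258),(291,259)],.08);print(P);print(rect(P))
c=P.mean(0);e=P[1]+P[2]-P[0]-P[3];yaw=np.arctan2(e[1],e[0]);print(np.degrees(yaw))
print(move(s["pos"],s["rot"],[c[0],c[1],.060],yaw))
C=ray(s,[(281,186),(463,181),(461,248),(283,254)],.052);print(rect(C))
```

```text
[[ 0.4006082  -0.18651823  0.08      ]
 [ 0.41116066 -0.14171841  0.08      ]
 [ 0.45868448 -0.1511496   0.08      ]
 [ 0.44737387 -0.19920379  0.08      ]]
(array([ 429.5, -169.6]), 49.4, 48.4, 76.8)
76.75066947617766
(array([ 0.0041, -0.0023,  0.1286]), 'rz', np.float64(-0.016))
(array([ 437.2, -128.1]), 154.4, 58.9, 77.8)
```

```bash
python3 -m creep '[{"fingers":1,"tx":0.004,"ty":-0.002,"tz":0.01,"rx":0,"ry":0,"rz":-0.016},{"fingers":1,"tx":0.004,"ty":-0.002,"tz":0.045,"rx":0,"ry":0,"rz":-0.016},{"fingers":1,"tx":0.004,"ty":-0.002,"tz":0.085,"rx":0,"ry":0,"rz":-0.016},{"fingers":1,"tx":0.004,"ty":-0.002,"tz":0.115,"rx":0,"ry":0,"rz":-0.016},{"fingers":1,"tx":0.004,"ty":-0.002,"tz":0.129,"rx":0,"ry":0,"rz":-0.016},{"fingers":0.7,"tx":0.004,"ty":-0.002,"tz":0.129,"rx":0,"ry":0,"rz":-0.016},{"fingers":0.35,"tx":0.004,"ty":-0.002,"tz":0.129,"rx":0,"ry":0,"rz":-0.016},{"fingers":0.35,"tx":0.004,"ty":-0.002,"tz":0.129,"rx":0,"ry":0,"rz":-0.016},{"fingers":0.35,"tx":0.004,"ty":-0.002,"tz":0.129,"rx":0,"ry":0,"rz":-0.016},{"fingers":0.35,"tx":0.004,"ty":-0.002,"tz":0.129,"rx":0,"ry":0,"rz":-0.016}]' 20
python3 -m creep '[{"fingers":0.35,"tx":0,"ty":0,"tz":0,"rx":0,"ry":0,"rz":0},{"fingers":0.35,"tx":0,"ty":0,"tz":0,"rx":0,"ry":0,"rz":0},{"fingers":0.35,"tx":0,"ty":0,"tz":0,"rx":0,"ry":0,"rz":0}]' 20
python3 - <<'E'
from h import *
from plant import bot
o=bot.get_obs();print(o["qpos"],move(o["tcp_pos"],o["ee_rot"],[.530,-.3058,.15],np.radians(-80.9)),move(o["tcp_pos"],o["ee_rot"],[.530,-.3058,.15],np.radians(9)))
E
```

```text
t: 16.9
tcp_pos: [0.4301, -0.1697, 0.0604]
ee_rot: [0.358, 3.119, -0.001]
force: [0.0, 0.2, -0.3]
finger_gap: 0.0566
grasp_force: 0.0
t: 17.2
tcp_pos: [0.4301, -0.1697, 0.0602]
ee_rot: [0.358, 3.12, -0.001]
force: [-0.3, -0.2, 6.5]
finger_gap: 0.0498
grasp_force: 20.1
[-5.41765946e-01  4.48385514e-01  1.90569567e+00 -1.84070196e-05
  7.86410547e-01 -1.88390225e+00] (array([-0.1283, -0.11  , -0.0896]), 'rz', np.float64(-0.387)) (array([-0.1283, -0.11  , -0.0896]), 'rz', np.float64(1.185))
```

```bash
python3 -m creep '[{"fingers":0.35,"tx":0,"ty":0,"tz":-0.01,"rx":0,"ry":0,"rz":0},{"fingers":0.35,"tx":0,"ty":0,"tz":-0.04,"rx":0,"ry":0,"rz":0},{"fingers":0.35,"tx":-0.01,"ty":-0.01,"tz":-0.07,"rx":0,"ry":0,"rz":0},{"fingers":0.35,"tx":-0.03,"ty":-0.026,"tz":-0.09,"rx":0,"ry":0,"rz":-0.1},{"fingers":0.35,"tx":-0.055,"ty":-0.047,"tz":-0.09,"rx":0,"ry":0,"rz":-0.2},{"fingers":0.35,"tx":-0.08,"ty":-0.069,"tz":-0.09,"rx":0,"ry":0,"rz":-0.3},{"fingers":0.35,"tx":-0.105,"ty":-0.09,"tz":-0.09,"rx":0,"ry":0,"rz":-0.387},{"fingers":0.35,"tx":-0.128,"ty":-0.11,"tz":-0.075,"rx":0,"ry":0,"rz":-0.387},{"fingers":0.35,"tx":-0.128,"ty":-0.11,"tz":-0.06,"rx":0,"ry":0,"rz":-0.387},{"fingers":0.35,"tx":-0.128,"ty":-0.11,"tz":-0.06,"rx":0,"ry":0,"rz":-0.387}]'
python3 -m creep '[{"fingers":0.35,"tx":0,"ty":0,"tz":0,"rx":0,"ry":0,"rz":0},{"fingers":0.35,"tx":0,"ty":0,"tz":0,"rx":0,"ry":0,"rz":0}]'
python3 - <<'E'
from h import *
s=snap("wrist","w10");p=s["pos"];print(p,s["rot"]);np.save("pics/w10.npy",{k:v for k,v in s.items() if k!="pixels"},allow_pickle=True)
print(move(p,s["rot"],[.53,-.3058,.0115],np.radians(-80.9)))
E
```

```text
t: 18.2
tcp_pos: [0.5281, -0.305, 0.1171]
ee_rot: [0.247, -3.128, -0.006]
force: [-0.6, 0.9, -1.5]
finger_gap: 0.0495
grasp_force: 20.1
t: 18.4
tcp_pos: [0.5296, -0.3053, 0.1208]
ee_rot: [-0.249, 3.131, -0.001]
force: [0.0, -0.8, -1.9]
finger_gap: 0.0496
grasp_force: 20.1
[ 0.52959448 -0.30533137  0.12076224] [-2.48836799e-01  3.13087983e+00 -9.08053697e-04]
(array([-0.0002, -0.0005,  0.1093]), 'rz', np.float64(-0.0))
```

View pics/w10.png

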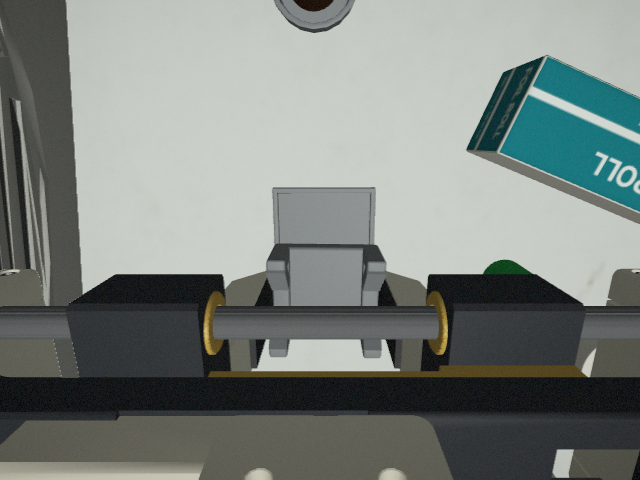

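The plate's far edge is at row 187, columns 273–376. The cradle is held level, centred at column 326.

```bash
python3 - <<'E'
from h import *
s=np.load("pics/w10.npy",allow_pickle=True).item()
P=ray(s,[(273.5,187.5),(375.5,187.5)],.005);x=Ro.from_rotvec(s["rot"]).as_matrix()[:,0]
print(np.linalg.norm(P[0]-P[1]));c=P.mean(0)-x*.038;print(c,move(s["pos"],s["rot"],[c[0],c[1],.0115],np.radians(-80.9)))
E
python3 -m creep '[{"fingers":0.35,"tx":0,"ty":0,"tz":0.01,"rx":0,"ry":0,"rz":0},{"fingers":0.35,"tx":0,"ty":0,"tz":0.04,"rx":0,"ry":0,"rz":0},{"fingers":0.35,"tx":0,"ty":0,"tz":0.06,"rx":0,"ry":0,"rz":0},{"fingers":0.35,"tx":0,"ty":0,"tz":0.07,"rx":0,"ry":0,"rz":0},{"fingers":0.35,"tx":0,"ty":0,"tz":0.07,"rx":0,"ry":0,"rz":0}]'
```

```text
0.07843050902623493
[ 0.53290063 -0.30531555  0.00503007] (array([-0.0032, -0.0004,  0.1093]), 'rz', np.float64(-0.0))
t: 18.95
tcp_pos: [0.5287, -0.3049, 0.0482]
ee_rot: [0.248, -3.13, -0.003]
force: [0.1, -0.9, -1.7]
finger_gap: 0.0496
grasp_force: 20.1
```

```bash
python3 -m creep '[{"fingers":0.35,"tx":-0.003,"ty":-0.001,"tz":0.012,"rx":0,"ry":0,"rz":0},{"fingers":0.35,"tx":-0.003,"ty":-0.001,"tz":0.024,"rx":0,"ry":0,"rz":0},{"fingers":0.35,"tx":-0.003,"ty":-0.001,"tz":0.033,"rx":0,"ry":0,"rz":0},{"fingers":0.35,"tx":-0.003,"ty":-0.001,"tz":0.037,"rx":0,"ry":0,"rz":0},{"fingers":0.35,"tx":-0.003,"ty":-0.001,"tz":0.037,"rx":0,"ry":0,"rz":0},{"fingers":0.35,"tx":-0.003,"ty":-0.001,"tz":0.037,"rx":0,"ry":0,"rz":0}]'
```

```text
t: 19.55
tcp_pos: [0.5327, -0.3062, 0.0128]
ee_rot: [-0.248, 3.131, -0.0]
force: [0.4, -0.2, -1.2]
finger_gap: 0.0494
grasp_force: 20.1
```

```bash
python3 -m creep '[{"fingers":0.35,"tx":0,"ty":0,"tz":0.002,"rx":0,"ry":0,"rz":0},{"fingers":0.35,"tx":0,"ty":0,"tz":0.002,"rx":0,"ry":0,"rz":0},{"fingers":0.6,"tx":0,"ty":0,"tz":0.002,"rx":0,"ry":0,"rz":0},{"fingers":0.8,"tx":0,"ty":0,"tz":0.002,"rx":0,"ry":0,"rz":0},{"fingers":0.8,"tx":0,"ty":0,"tz":0.002,"rx":0,"ry":0,"rz":0},{"fingers":0.8,"tx":0,"ty":0,"tz":0.002,"rx":0,"ry":0,"rz":0},{"fingers":0.8,"tx":0,"ty":0,"tz":-0.02,"rx":0,"ry":0,"rz":0},{"fingers":0.8,"tx":0,"ty":0,"tz":-0.06,"rx":0,"ry":0,"rz":0},{"fingers":0.8,"tx":0,"ty":0,"tz":-0.1,"rx":0,"ry":0,"rz":0},{"fingers":0.8,"tx":0,"ty":0,"tz":-0.14,"rx":0,"ry":0,"rz":0}]'
python3 - <<'E'
from h import *
s=snap("wrist","w11");cv2.imwrite("pics/w11c.png",s["pixels"][120:440,180:480,::-1])
p=s["pos"];print(p,move(p,s["rot"],[.4378,-.1284,.2],np.radians(167.5)))
E
```

```text
t: 20.55
tcp_pos: [0.5324, -0.306, 0.1542]
ee_rot: [0.248, -3.132, -0.0]
force: [0.9, -1.3, 0.8]
finger_gap: 0.0737
grasp_force: 0.0
[ 0.53238898 -0.30596428  0.15415285] (array([ 0.0654,  0.1903, -0.0458]), 'rz', np.float64(-1.194))
```

View pics/w11c.png

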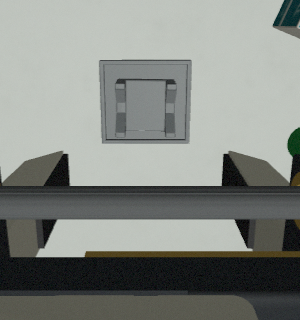

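The cradle sits flat and centred inside the lip of the plate (crop (145,100)). Next is the carton. I'm turning the other way, +1.947 rad, because of the wrist range.

```bash
python3 -m creep '[{"fingers":0.8,"tx":0,"ty":0,"tz":-0.03,"rx":0,"ry":0,"rz":0.14},{"fingers":1,"tx":0.005,"ty":0.015,"tz":-0.046,"rx":0,"ry":0,"rz":0.28},{"fingers":1,"tx":0.01,"ty":0.03,"tz":-0.046,"rx":0,"ry":0,"rz":0.42},{"fingers":1,"tx":0.016,"ty":0.045,"tz":-0.046,"rx":0,"ry":0,"rz":0.56},{"fingers":1,"tx":0.021,"ty":0.06,"tz":-0.046,"rx":0,"ry":0,"rz":0.7},{"fingers":1,"tx":0.026,"ty":0.075,"tz":-0.046,"rx":0,"ry":0,"rz":0.84},{"fingers":1,"tx":0.031,"ty":0.09,"tz":-0.046,"rx":0,"ry":0,"rz":0.98},{"fingers":1,"tx":0.036,"ty":0.105,"tz":-0.046,"rx":0,"ry":0,"rz":1.12},{"fingers":1,"tx":0.045,"ty":0.13,"tz":-0.046,"rx":0,"ry":0,"rz":1.26},{"fingers":1,"tx":0.055,"ty":0.16,"tz":-0.046,"rx":0,"ry":0,"rz":1.4}]'
python3 - <<'E'
from h import *
from plant import bot
o=bot.get_obs();p=o["tcp_pos"];print(p,o["qpos"],move(p,o["ee_rot"],[.4378,-.1284,.2],np.radians(167.5)))
E
```

```text
t: 21.6
tcp_pos: [0.4527, -0.1565, 0.1985]
ee_rot: [1.836, 2.549, 0.0]
force: [0.9, 1.6, 1.1]
finger_gap: 0.0916
grasp_force: 0.0
[ 0.45271928 -0.15645823  0.1984783 ] [-4.92974803e-01  2.84484549e-01  1.69096991e+00  6.90052115e-05
  1.16566493e+00 -8.15358621e-01] (array([ 0.0313, -0.0053, -0.0015]), 'rz', np.float64(0.541))
```

```bash
python3 -m creep '[{"fingers":1,"tx":0.01,"ty":0,"tz":0,"rx":0,"ry":0,"rz":0.14},{"fingers":1,"tx":0.02,"ty":-0.003,"tz":0,"rx":0,"ry":0,"rz":0.28},{"fingers":1,"tx":0.02,"ty":-0.003,"tz":0,"rx":0,"ry":0,"rz":0.42},{"fingers":1,"tx":0.02,"ty":-0.003,"tz":0,"rx":0,"ry":0,"rz":0.54},{"fingers":1,"tx":0.02,"ty":-0.003,"tz":0,"rx":0,"ry":0,"rz":0.54},{"fingers":1,"tx":0.02,"ty":-0.003,"tz":0,"rx":0,"ry":0,"rz":0.54}]'
python3 - <<'E'
from h import *
s=snap("wrist","w12");p=s["pos"];np.save("pics/w12.npy",{k:v for k,v in s.items() if k!="pixels"},allow_pickle=True)
hsv=cv2.cvtColor(s["pixels"],cv2.COLOR_RGB2HSV);m=cv2.inRange(hsv,(80,90,40),(100,255,255))
m=cv2.morphologyEx(m,cv2.MORPH_CLOSE,np.ones((15,15)))
c=max(cv2.findContours(m,0,cv2.CHAIN_APPROX_NONE)[0],key=cv2.contourArea)[:,0]
print(c.min(0),c.max(0),cv2.approxPolyDP(c,8,True)[:,0].tolist(),rect(ray(s,c,.052)));print(p,s["rot"])
print(move(p,s["rot"],[.4378,-.1284,.02],np.radians(167.5)))
E
```

```text
t: 22.2
tcp_pos: [0.4437, -0.1389, 0.1986]
ee_rot: [2.44, 1.979, 0.0]
force: [-0.9, -0.5, 0.3]
finger_gap: 0.0919
grasp_force: 0.0
[281 122] [351 295] [[282, 122], [285, 294], [346, 295], [351, 124]] (array([ 438.6, -128.1]), 152.9, 57.4, 77.6)
[ 0.4437259  -0.13885058  0.19864974] [2.43977606e+00 1.97907586e+00 1.44971959e-04]
(array([ 0.009 , -0.008 ,  0.1786]), 'rz', np.float64(0.01))
```

```bash
python3 -m creep '[{"fingers":1,"tx":0.009,"ty":-0.007,"tz":0.02,"rx":0,"ry":0,"rz":0.01},{"fingers":1,"tx":0.009,"ty":-0.007,"tz":0.06,"rx":0,"ry":0,"rz":0.01},{"fingers":1,"tx":0.009,"ty":-0.007,"tz":0.1,"rx":0,"ry":0,"rz":0.01},{"fingers":1,"tx":0.009,"ty":-0.007,"tz":0.14,"rx":0,"ry":0,"rz":0.01},{"fingers":1,"tx":0.009,"ty":-0.007,"tz":0.168,"rx":0,"ry":0,"rz":0.01},{"fingers":1,"tx":0.009,"ty":-0.007,"tz":0.178,"rx":0,"ry":0,"rz":0.01},{"fingers":0.7,"tx":0.009,"ty":-0.007,"tz":0.178,"rx":0,"ry":0,"rz":0.01},{"fingers":0.5,"tx":0.009,"ty":-0.007,"tz":0.178,"rx":0,"ry":0,"rz":0.01},{"fingers":0.5,"tx":0.009,"ty":-0.007,"tz":0.178,"rx":0,"ry":0,"rz":0.01},{"fingers":0.5,"tx":0.009,"ty":-0.007,"tz":0.178,"rx":0,"ry":0,"rz":0.01}]' 25
python3 -m creep '[{"fingers":0.5,"tx":0,"ty":0,"tz":0,"rx":0,"ry":0,"rz":0},{"fingers":0.5,"tx":0,"ty":0,"tz":0,"rx":0,"ry":0,"rz":0},{"fingers":0.5,"tx":0,"ty":0,"tz":0,"rx":0,"ry":0,"rz":0}]' 25
python3 - <<'E'
from h import *
from plant import bot
o=bot.get_obs();p=o["tcp_pos"];print(o["grasp_force"],o["finger_gap"],p,move(p,o["ee_rot"],[.4614,.1378,.09],np.radians(95.1-90)))
E
```

```text
t: 23.25
tcp_pos: [0.4396, -0.1289, 0.0219]
ee_rot: [2.451, 1.962, 0.002]
force: [0.6, 0.4, 0.4]
finger_gap: 0.0646
grasp_force: 0.0
t: 23.55
tcp_pos: [0.4394, -0.1288, 0.0216]
ee_rot: [2.451, 1.962, 0.001]
force: [-0.1, 0.3, 6.5]
finger_gap: 0.0594
grasp_force: 25.0
25.001817047595978 0.05939974942417643 [ 0.43935082 -0.12881654  0.02163532] (array([ 0.2649, -0.0368, -0.0685]), 'rz', np.float64(-0.31))
```

```bash
python3 -m creep '[{"fingers":0.5,"tx":0,"ty":0,"tz":-0.01,"rx":0,"ry":0,"rz":0},{"fingers":0.5,"tx":0,"ty":0,"tz":-0.035,"rx":0,"ry":0,"rz":0},{"fingers":0.5,"tx":0.02,"ty":-0.003,"tz":-0.06,"rx":0,"ry":0,"rz":-0.04},{"fingers":0.5,"tx":0.06,"ty":-0.008,"tz":-0.068,"rx":0,"ry":0,"rz":-0.1},{"fingers":0.5,"tx":0.1,"ty":-0.014,"tz":-0.068,"rx":0,"ry":0,"rz":-0.16},{"fingers":0.5,"tx":0.14,"ty":-0.019,"tz":-0.068,"rx":0,"ry":0,"rz":-0.22},{"fingers":0.5,"tx":0.18,"ty":-0.025,"tz":-0.068,"rx":0,"ry":0,"rz":-0.27},{"fingers":0.5,"tx":0.22,"ty":-0.031,"tz":-0.068,"rx":0,"ry":0,"rz":-0.31},{"fingers":0.5,"tx":0.25,"ty":-0.035,"tz":-0.068,"rx":0,"ry":0,"rz":-0.31},{"fingers":0.5,"tx":0.265,"ty":-0.037,"tz":-0.068,"rx":0,"ry":0,"rz":-0.31}]'
python3 -m creep '[{"fingers":0.5,"tx":0,"ty":0,"tz":0,"rx":0,"ry":0,"rz":0},{"fingers":0.5,"tx":0,"ty":0,"tz":0,"rx":0,"ry":0,"rz":0},{"fingers":0.5,"tx":0,"ty":0,"tz":0,"rx":0,"ry":0,"rz":0}]'
python3 - <<'E'
from h import *
s=snap("wrist","w13");p=s["pos"];np.save("pics/w13.npy",{k:v for k,v in s.items() if k!="pixels"},allow_pickle=True)
print(p,s["rot"],move(p,s["rot"],[.4614,.1378,.0246],np.radians(5.1)))
E
```

```text
t: 24.55
tcp_pos: [0.4607, 0.1406, 0.0894]
ee_rot: [2.117, 2.321, 0.002]
force: [-0.2, -1.2, -0.4]
finger_gap: 0.0599
grasp_force: 25.0
t: 24.85
tcp_pos: [0.4607, 0.1373, 0.0889]
ee_rot: [2.121, 2.317, -0.0]
force: [0.1, 0.6, -0.8]
finger_gap: 0.0601
grasp_force: 25.0
[0.46070478 0.13725061 0.0888792 ] [ 2.12135644e+00  2.31713459e+00 -1.93007274e-04] (array([0.0005, 0.0007, 0.0643]), 'rz', np.float64(-0.001))
```

View pics/w13.png

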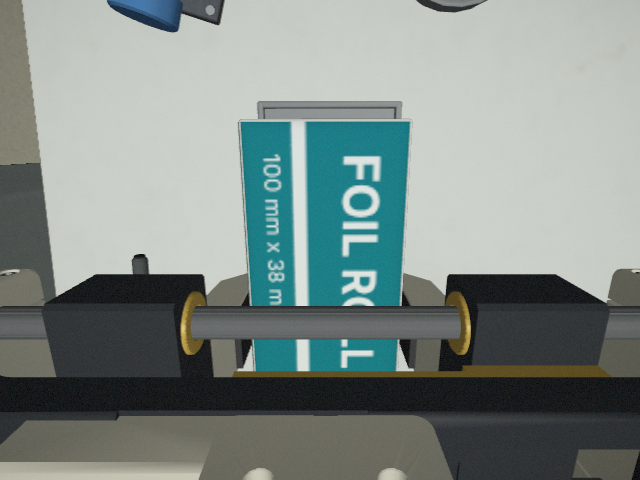

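The tray's far rim is at row 101, columns 258–402. The carton's far top edge is at row 120, columns 239–411, parallel to it.

Run:
```python
from h import *
s=np.load("pics/w13.npy",allow_pickle=True).item();x=Ro.from_rotvec(s["rot"]).as_matrix()[:,0]
T=ray(s,[(258,101),(402,101)],.008);C=ray(s,[(239,121),(411,120)],.1193)
t=T.mean(0)-x*.094;c=C.mean(0)-x*.0775;print(np.linalg.norm(T[1]-T[0]),np.linalg.norm(C[1]-C[0]),"tray",t,"carton",c)
d=t-c+s["pos"];d[2]=.0246;print(move(s["pos"],s["rot"],d,np.radians(5.1)))
```

```text
0.09090256542783344 0.058760278247476254 tray [0.46463593 0.1384784  0.00801153] carton [0.46158193 0.13663379 0.11930951]
(array([0.0016, 0.0032, 0.0643]), 'rz', np.float64(-0.001))
```

```bash
python3 -m creep '[{"fingers":0.5,"tx":0.002,"ty":0.002,"tz":0.01,"rx":0,"ry":0,"rz":0},{"fingers":0.5,"tx":0.002,"ty":0.002,"tz":0.03,"rx":0,"ry":0,"rz":0},{"fingers":0.5,"tx":0.002,"ty":0.002,"tz":0.045,"rx":0,"ry":0,"rz":0},{"fingers":0.5,"tx":0.002,"ty":0.002,"tz":0.056,"rx":0,"ry":0,"rz":0},{"fingers":0.5,"tx":0.002,"ty":0.002,"tz":0.062,"rx":0,"ry":0,"rz":0},{"fingers":0.5,"tx":0.002,"ty":0.002,"tz":0.063,"rx":0,"ry":0,"rz":0},{"fingers":0.5,"tx":0.002,"ty":0.002,"tz":0.063,"rx":0,"ry":0,"rz":0}]'
```

```text
t: 25.6
tcp_pos: [0.4629, 0.1402, 0.0258]
ee_rot: [2.12, 2.318, 0.0]
force: [-0.4, -0.4, 0.5]
finger_gap: 0.0599
grasp_force: 25.0
```

```bash
python3 -m creep '[{"fingers":0.5,"tx":0,"ty":0,"tz":0.001,"rx":0,"ry":0,"rz":0},{"fingers":0.5,"tx":0,"ty":0,"tz":0.001,"rx":0,"ry":0,"rz":0},{"fingers":1,"tx":0,"ty":0,"tz":0.001,"rx":0,"ry":0,"rz":0},{"fingers":1,"tx":0,"ty":0,"tz":0.001,"rx":0,"ry":0,"rz":0},{"fingers":1,"tx":0,"ty":0,"tz":0.001,"rx":0,"ry":0,"rz":0},{"fingers":1,"tx":0,"ty":0,"tz":0.001,"rx":0,"ry":0,"rz":0},{"fingers":1,"tx":0,"ty":0,"tz":-0.02,"rx":0,"ry":0,"rz":0},{"fingers":1,"tx":0,"ty":0,"tz":-0.06,"rx":0,"ry":0,"rz":0},{"fingers":1,"tx":0,"ty":0,"tz":-0.1,"rx":0,"ry":0,"rz":0},{"fingers":1,"tx":0,"ty":0,"tz":-0.14,"rx":0,"ry":0,"rz":0}]'
python3 -m creep '[{"fingers":1,"tx":-0.04,"ty":0,"tz":-0.03,"rx":0,"ry":0,"rz":0},{"fingers":1,"tx":-0.08,"ty":0,"tz":-0.04,"rx":0,"ry":0,"rz":0},{"fingers":1,"tx":-0.08,"ty":0,"tz":-0.04,"rx":0,"ry":0,"rz":0},{"fingers":1,"tx":-0.08,"ty":0,"tz":-0.04,"rx":0,"ry":0,"rz":0},{"fingers":1,"tx":-0.08,"ty":0,"tz":-0.04,"rx":0,"ry":0,"rz":0}]'
python3 - <<'E'
from h import *
s=snap("wrist","w14");t=snap("top","t14");a=t["pixels"][180:330,150:480];c=snap("scene","s14")
w=s["pixels"][::1,:,:];o=np.zeros((600,800,3),np.uint8)
o[:300,:400]=cv2.resize(w,(400,300));o[300:600,:660]=cv2.resize(a,(660,300));o[:300,400:]=cv2.resize(c["pixels"],(400,300))
cv2.imwrite("pics/f.png",o[:,:,::-1])
E
```

```text
t: 26.6
tcp_pos: [0.4622, 0.1402, 0.1671]
ee_rot: [-2.12, -2.318, 0.0]
force: [1.1, -0.3, -1.1]
finger_gap: 0.092
grasp_force: 0.0
t: 27.1
tcp_pos: [0.4691, 0.0613, 0.205]
ee_rot: [-2.119, -2.317, 0.001]
force: [0.1, -0.1, -0.2]
finger_gap: 0.0916
grasp_force: 0.0
```

View pics/f.png

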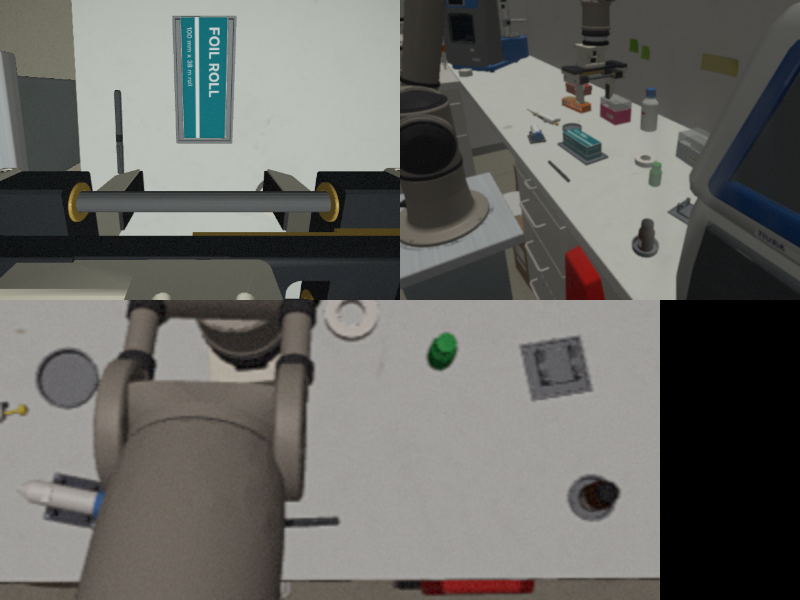

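The carton lies flat in the tray (205,80 in the wrist pane), the cradle is in the plate (555,368), the bottle stands in the narrow dish (600,495), and the tube is in the rest (70,497). The gripper is clear of everything, so I'm handing in.

```bash
python3 -c "
from plant import workorder
print(workorder.close_job())"
```

```text
the job is handed in; nothing more can be done
None
```

The job is handed in after about 27 s of robot time, with no verdict returned: in the last pictures the tube, bottle, cradle and carton were each in their places, released, with the gripper clear.

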